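Weigh a converter module on the hand scale

ROBOT

A 7-joint arm with a two-finger parallel gripper is mounted at the origin on the work surface. World frame = base frame: x ahead of the robot, y to its left, z up, the work surface at z = 0. Lengths are in m, angles in rad, forces in N, time in s.
With the tool pointing down it reaches from about 0.4 to 0.875 m from the base axis. Payload 19.3 kg.
Tool frame: the origin (TCP) lies between the finger pads; the fingertips stand bot.tcp_to_tips ahead of it and the grasp point (between the pads) is the TCP (bot.tcp_to_tips is the distance from the TCP to the fingertips, in m); z points along the fingers, y is the line along which they close (so a half turn about z gives the same grasp; the last joint's range is limited). The gripper opens to 85 mm and grips with 20 to 120 N. Pads are 22 mm wide; open, the fingers measure 114 mm over their backs; the gripper's body (76 mm by 85 mm) begins 54 mm behind the grasp point. The pads swing forward as they close: fully open they stand 13 mm farther back than shut.
Start: joints at [1.193, 0.521, -0.036, 1.599, 0.021, 1.021, -0.113], TCP at [0.189, -0.596, 0.25] pointing down, gripper open.
Joint ranges: [-2.91, 2.91], [-0.3, 2.13], [-1.5, 1.42], [0.17, 2.43], [-1.26, 4.41], [0.16, 1.93], [-2.52, 2.52]. Speed limits (rad/s): [1.89, 1.89, 2.39, 2.39, 3.01, 3.01, 3.01].

INTERFACE

Orientations are given as [roll, pitch, yaw] about the fixed x, y, z axes, in that order (R = Rz(yaw) Ry(pitch) Rx(roll)).
In Python, from workcell import telemetry, grab_frame, bot gives the robot as it stands. The module is installed in compiled form; this text tells all that it offers.
- The arm moves only by the shell command python3 -m crank 'ROWS' [FORCE]. ROWS is text: rows parted by semicolons, each of 7 numbers parted by spaces: the finger opening in m, from 0 to 0.0854, then the shift along the tool's x, y, z in m, then the turn, a rotation vector about the tool's x, y, z in degrees. A call has exactly 8 rows; each row shifts and turns the commanded pose from where the row before left it, along the tool's axes as they then stand; what a row does not reach is not made up. A row lasts 1/12 s, in which the tool goes at most 41.7 mm and 7.16 degrees, less where a joint would pass 70% of its speed; a pose out of reach is approached as far as the arm can. A call with a gripper value outside its range is refused whole. The fingers move at their own pace and stop on an object; FORCE is the grip in N (left out, the last holds). Time passes only in rows, so rows that do not move let the fingers close, or fill a call up. It gives the time, the measured TCP pose, the force, the opening and the grip force at its end, in the units of the state.
- telemetry.observe(): the state, without advancing time (a new reading comes with each control period).
- grab_frame(name): name is "side" or "top"; returns a dict with "pixels" (384x512x3 uint8, red, green, blue), "depth" (384x512 float32, m along the optical axis (not along the pixel's ray), 0 where there is no reading), "vertical_fov" (degrees; the focal length in pixels is half the picture's height over the tangent of half this angle, whatever the lens; pixels are square), "cx", "cy" (the principal point, pixels), "distortion" ([k1, k2, p1, p2, k3] as OpenCV has them; the pictures are not rectified), "R" (3x3) and "t" (3): a world point X has camera coordinates R X + t. Camera axes: x right, y down, z forward; pixel columns grow to the right and rows downward; lengths in m; the calibration is good to about 2 mm. A picture is of the moment at which its call begins.
- bot.job_done(): hands the job in; it is judged then, once.
The state is a dict: "clock": time; "qpos": joint angles; "qd": joint speeds; "joint_efforts": joint torques, N m; "position": TCP position; "tool_rot": TCP orientation; "force": force on the tool from outside, world axes, zero at the start; "moment": the same for the moment, N m; "grip_width": finger opening in m; "finger_force": force on a finger pad.
Only numpy, scipy, OpenCV 4.12 (cv2) and the standard library are available. Lean on these libraries where they do the work, as an engineer would, in place of code of your own. Each camera call takes 0.05 s, during which the arm holds its last target. There are 200 camera calls.

TASK

Take the hand scale from its stand, catch its hook under the bent-rod handle of the small converter module and lift until the module hangs just clear of the bench (about 10 mm, never more than 25 mm), and let it hang still for a full second once the reading has settled. Then set the module gently back down where it stood, unhook without pressing hard on it, and hang the scale back in its stand with its crossbar across both uprights. Keep the gripper off the module, and leave everything else on the bench alone.

Things in the scene. Friction and masses are not known exactly. Their poses are not given: they have to be found in the camera images.
- scale: Hand scale: black crossbar grip 26 mm thick (x), 100 long (y), 40 high (z); a grey spring housing 34 x 40 x 65 mm (x, y, z) under its middle and a steel hook below that. Origin: middle of the crossbar's underside, z up. 0.23 kg. It starts hanging upright in the stand, crossbar ends on the two uprights; grip the crossbar's middle across its 26 mm from above.
- hook (a joint): Spring stretch of the scale in m: 0 with nothing on the hook, growing as the hook is pulled down out of the housing, end stop at 0.085. The spring starts to give at about 0.1 N and then takes 130 N per m; lightly damped.
- hook_seat (a point): Lowest inner point of the hook (6 mm bar in the scale's x-z plane): below the scale's origin, 125 mm at no stretch, moving with the hook; axes as the scale's. Shank up at x = -16 mm from the seat, bending back to the middle 46 mm above it; the point ends at x = +15 mm, 15 mm above the seat; mouth open to +x above the point. The hook's underside is 6 mm below the seat.
- load: Converter module: aluminium base and black cover, 110 x 130 mm (x, y) and 45 mm high, with an upright bent-rod handle (bail) over its middle. Origin: centre of the underside, z up. Weight unknown, between 0.23 and 0.81 kg, so the scale must stretch some 16 to 62 mm before the module leaves the bench. Loose.
- bail (a point): Middle of the handle's top bar, on its axis, 96 mm above the module's underside; axes as the module's. Bar: 8 mm round steel, straight for 68 mm along the module's y, legs at y = -42 and +42 mm; 47 mm free height between it and the cover. The hook may enter from either side (module's +x or -x).
- stand: Fixed stand for the scale: base plate 120 x 130 x 8 mm, two grey uprights 52 x 12 mm (x, y) at y = -37 and +37 mm (62 mm free between), tops 155 mm above the bench; a lip 10 mm high at both x ends of each top leaves a saddle 44 mm long for the crossbar. Origin: centre of the underside. Hung up, the scale's origin is 155 mm above it, its y axis along the stand's.
- driver: Bystander: screwdriver with blue handle, 170 mm long, lying between the stand and the module. Leave alone.
- wrench: Bystander: steel wrench 160 mm long, lying beyond. Leave alone.
- tin: Bystander: tin 66 mm across, 75 mm high. Leave alone.
- blank: Bystander: black cover without a handle, 100 x 120 x 33 mm. Leave alone.
- collar: Bystander: steel ring 64 mm across, 22 mm high. Leave alone.
- socket: Bystander: steel wrench socket 28 mm across, 50 mm high. Leave alone.
Things that resemble listed ones, but are neither listed nor needed, are in the scene too. What is shaped like the scale but pink or purple is not meant.

How it is judged:
By the outcome, as a careful person would: the job done as asked, in the order asked, and still so for the second after the job is handed in, with the robot touching nothing.
It also fails if it takes over 72 s, if anything falls off the work surface, if the arm or the gripper's body presses on something with over 40 N, if the wrist force passes 120 N, or if a joint passes its speed limit or range.

## Working session

There is one attempt and no reset: what is moved stays moved. The work goes in short steps, Python scripts to look and compute and a shell command to move; the robot and the scene stay as the last step left them, time stands still between calls to the robot, and variables do not carry over. Pictures are saved under pics/ and viewed, at most 10 in all, crops included, and the job is handed in when it is done.

```bash
mkdir -p pics; cat > h.py <<'E'
import numpy as np, cv2, pickle
from workcell import telemetry, grab_frame, bot
def cam(name):
    f=grab_frame(name); H,W=f["depth"].shape
    fl=H/2/np.tan(np.radians(f["vertical_fov"])/2)
    f["K"]=np.array([[fl,0,f["cx"]],[0,fl,f["cy"]],[0,0,1]]); return f
def world(f,uv,z=None):
    """pixels (N,2)-> world by depth, or onto plane z"""
    uv=np.array(uv,float).reshape(-1,2)
    n=cv2.undistortPoints(uv[:,None],f["K"],np.array(f["distortion"]))[:,0]
    r=np.c_[n,np.ones(len(n))]; R=np.array(f["R"]);t=np.array(f["t"])
    if z is None:
        d=f["depth"][uv[:,1].astype(int),uv[:,0].astype(int)][:,None]
    else:
        c=-R.T@t; w=r@R; d=((z-c[2])/w[:,2])[:,None]
    return (r*d-t)@R
def cloud(f):
    v,u=np.nonzero(f["depth"]>0); uv=np.c_[u,v]
    return uv,world(f,uv),f["pixels"][v,u]
def save(f,n): cv2.imwrite("pics/"+n,f["pixels"][...,::-1])
E
python3 - <<'E'
from h import *
a=cam("side");b=cam("top")
save(a,"side0.png");save(b,"top0.png")
pickle.dump((a,b),open("f0.pkl","wb"))
for f in(a,b): print(-np.array(f["R"]).T@f["t"],f["vertical_fov"])
s=telemetry.observe();print(s["position"],s["tool_rot"],s["clock"],s["force"],bot.tcp_to_tips)
E
```

```text
[ 0.42891063 -0.72730823  0.99189494] 50.00878168806879
[ 0.26084298 -0.01477753  1.27792764] 54.60656077822747
[ 0.18921241 -0.59537328  0.24980497] [-3.14059829e+00  9.68483911e-05  3.07735890e-01] 0.1 [-0.43436239 -0.05014156 -0.29447674] 0.019
```

View pics/side0.png

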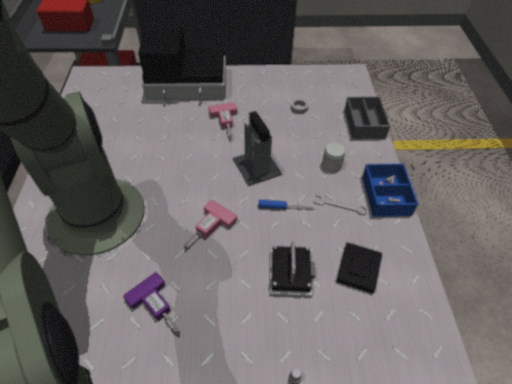

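View pics/top0.png

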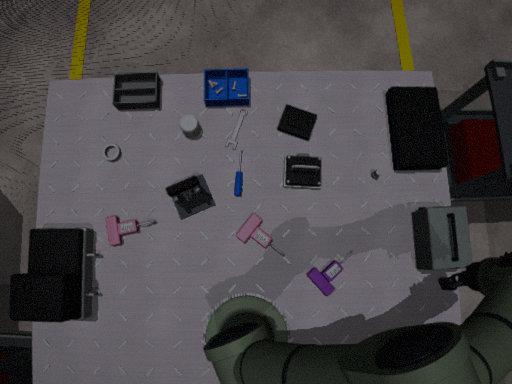

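The side view shows the scale in its stand at about (258,150) and the module with its bail at (292,265). In the top view they are at (187,190) and (302,170), with the driver between them at (239,175).

```bash
python3 - <<'E'
from h import *
a,b=pickle.load(open("f0.pkl","rb"))
stand0=world(b,[[188,190]],0.15)[0]; mod0=world(b,[[302,170]],0.05)[0]; print(stand0,mod0)
def rect(p):
    r=cv2.minAreaRect((p[:,:2]*1000).astype(np.float32)); return np.round(r[0],1),np.round(r[1],1),round(r[2],1)
for n,f in(("side",a),("top",b)):
    uv,P,c=cloud(f)
    near=lambda o,r:np.hypot(*(P[:,:2]-o[:2]).T)<r
    for lo,hi in((.004,.02),(.14,.175),(.183,.21)):
        m=near(stand0,.12)&(P[:,2]>lo)&(P[:,2]<hi); 
        if m.sum()>5: print(n,"stand",lo,m.sum(),rect(P[m]),np.median(P[m],0).round(4))
    for lo,hi in((.004,.03),(.036,.056),(.065,.092),(.093,.12)):
        m=near(mod0,.11)&(P[:,2]>lo)&(P[:,2]<hi)
        if m.sum()>5: print(n,"mod",lo,m.sum(),rect(P[m]),np.median(P[m],0).round(4), uv[m].min(0),uv[m].max(0))
    m=(P[:,2]>.01)&near((stand0+mod0)/2,.08)
    print(n,"between",m.sum(),P[m,2].max() if m.any() else 0)
for f,n,box in((a,"side",(220,90,330,300)),(b,"top",(155,140,335,225))):
    x0,y0,x1,y1=box; im=f["pixels"][y0:y1,x0:x1,::-1]; k=min(800/(x1-x0),600/(y1-y0))
    im=cv2.resize(im,None,fx=k,fy=k,interpolation=cv2.INTER_CUBIC); im=np.clip(im.astype(float)*2,0,255).astype(np.uint8); cv2.imwrite(f"pics/{n}0c.png",im[:600,:800]); print(k)
E
```

```text
[0.47192273 0.16754269 0.15      ] [ 0.54907246 -0.20366376  0.05      ]
side stand 0.004 888 (array([470. , 154.8]), array([209.1, 236.3]), 86.6) [0.4564 0.15   0.0088]
side stand 0.14 277 (array([476.6, 175.9]), array([53.7, 95.2]), 22.4) [0.4698 0.1555 0.1557]
side stand 0.183 257 (array([478.3, 178.9]), array([26.3, 99.2]), 22.0) [0.4785 0.1722 0.1951]
side mod 0.004 476 (array([ 548. , -190.7]), array([202.1, 194.6]), 42.4) [ 0.5253 -0.2682  0.0161] [251 237] [323 310]
side mod 0.036 1586 (array([ 554.7, -211.7]), array([122.5, 110.2]), 86.4) [ 0.5462 -0.2169  0.0452] [272 245] [314 290]
side mod 0.065 26 (array([ 548.6, -210.6]), array([93.5,  7.7]), 85.7) [ 0.5452 -0.2541  0.0833] [290 241] [294 278]
side mod 0.093 100 (array([ 548.5, -210.9]), array([86.7,  8. ]), 84.8) [ 0.5487 -0.2091  0.1001] [291 241] [294 272]
side between 247 0.029600698591444534
top stand 0.004 925 (array([469.6, 168.1]), array([229. , 234.3]), 50.1) [0.4546 0.1593 0.0077]
top stand 0.14 139 (array([476.7, 177.9]), array([53.2, 96.5]), 21.3) [0.4667 0.1759 0.1573]
top stand 0.183 304 (array([480.1, 181.4]), array([ 26.3, 101.3]), 22.0) [0.4793 0.1809 0.1946]
top mod 0.004 311 (array([ 548.3, -202.1]), array([207.6, 209.9]), 42.5) [ 0.5061 -0.1781  0.0093] [270 143] [331 203]
top mod 0.036 964 (array([ 556.6, -210.7]), array([121.2, 113.2]), 86.2) [ 0.5471 -0.2089  0.0453] [286 153] [321 185]
top mod 0.065 14 (array([ 550.1, -209. ]), array([90.8,  7.2]), 83.2) [ 0.5514 -0.1699  0.0791] [291 165] [319 170]
top mod 0.093 63 (array([ 551.4, -209.1]), array([82.7,  8.6]), 85.5) [ 0.5505 -0.21    0.0988] [293 165] [318 168]
top between 184 0.03152044634806212
2.857142857142857
4.444444444444445
```

View pics/top0c.png

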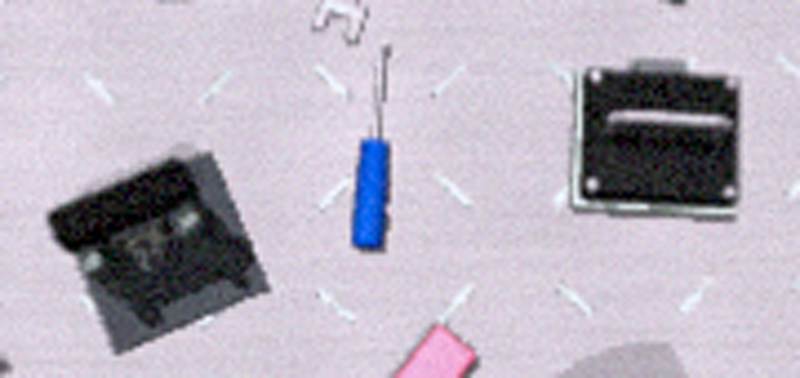

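View pics/side0c.png

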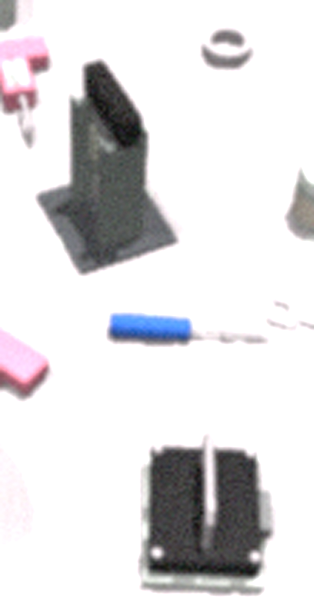

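The top crop shows the black crossbar at crop (125,205), over the stand's plate, and the module's bail at crop (670,120), running nearly along world y. The side crop agrees, and the boxes match the given sizes:

| Item | Position (m) | Height (m) | Orientation |
|---|---|---|---|
| Crossbar | (0.479, 0.180) | top at 0.195 | thin axis at 22° |
| Bail | (0.5495, -0.210) | top at 0.100 | bar at about 85° |

Next I approach the scale.

```bash
cat >> h.py <<'E'
from scipy.spatial.transform import Rotation as Ro
def delta(p,yaw):
    s=telemetry.observe(); R=Ro.from_euler("xyz",s["tool_rot"]); T=Ro.from_euler("xyz",[180,0,yaw],degrees=True)
    print("t",round(s["clock"],2),"pos",np.round(s["position"],4),"rpy",np.degrees(s["tool_rot"]).round(2),"F",np.round(s["force"],2),"w",round(s["grip_width"],4))
    print("now-frame",R.inv().apply(np.array(p)-s["position"]).round(4),"rotvec",(R.inv()*T).as_rotvec(degrees=True).round(2),"after-turn frame",T.inv().apply(np.array(p)-s["position"]).round(4))
E
python3 -m crank '0.085 0.037 -0.014 -0.01 0 0 0;0.085 0.037 -0.014 -0.01 0 0 0;0.085 0.037 -0.014 -0.01 0 0 0;0.085 0.037 -0.014 0 0 0 0;0.085 0.037 -0.014 0 0 0 0;0.085 0.037 -0.014 0 0 0 0;0.085 0.037 -0.014 0 0 0 0;0.085 0.037 -0.014 0 0 0 0'
python3 -m crank '0.085 0 0 0 0 0 -7;0.085 0 0 0 0 0 -7;0.085 0 0 0 0 0 -7;0.085 0 0 0 0 0 -7;0.085 0 0 0 0 0 -7;0.085 0 0 0 0 0 -7;0.085 0 0 0 0 0 -7;0.085 0 0 0 0 0 -7'
python3 -c "
from h import *
delta([.479,.18,.28],112)"
```

```text
clock: 0.77
position: [0.4386, -0.3977, 0.2802]
tool_rot: [-3.141, 0.0, 0.308]
force: [0.7, -0.6, -0.1]
grip_width: 0.0848
finger_force: 0.0
clock: 1.43
position: [0.4374, -0.3992, 0.28]
tool_rot: [-3.141, -0.0, 1.291]
force: [0.2, -0.2, -0.4]
grip_width: 0.0851
finger_force: 0.0
t 1.43 pos [ 0.4374 -0.3992  0.28  ] rpy [-1.7997e+02 -1.0000e-02  7.3980e+01] F [ 0.22 -0.15 -0.42] w 0.0851
now-frame [ 5.682e-01 -1.198e-01  2.000e-04] rotvec [-2.000e-02 -2.000e-02 -3.802e+01] after-turn frame [0.5214 0.2556 0.    ]
```

```bash

python3 -m crank '0.085 0.036 -0.0075 0 0 0 0;0.085 0.036 -0.0075 0 0 0 0;0.085 0.036 -0.0075 0 0 0 0;0.085 0.036 -0.0075 0 0 0 0;0.085 0.036 -0.0075 0 0 0 0;0.085 0.036 -0.0075 0 0 0 0;0.085 0.036 -0.0075 0 0 0 0;0.085 0.036 -0.0075 0 0 0 0' >/dev/null
python3 -m crank '0.085 0.036 -0.0075 0 0 0 0;0.085 0.036 -0.0075 0 0 0 0;0.085 0.036 -0.0075 0 0 0 0;0.085 0.036 -0.0075 0 0 0 0;0.085 0.036 -0.0075 0 0 0 0;0.085 0.036 -0.0075 0 0 0 0;0.085 0.036 -0.0075 0 0 0 0;0.085 0.028 -0.0075 0 0 0 0' >/dev/null
python3 -m crank '0.085 0 0 0 0 0 -6;0.085 0 0 0 0 0 -6;0.085 0 0 0 0 0 -6;0.085 0 0 0 0 0 -6;0.085 0 0 0 0 0 -6;0.085 0 0 0 0 0 -6;0.085 0 0 0 0 0 -2;0.085 0 0 0 0 0 0' >/dev/null
python3 -c "
from h import *
delta([.479,.18,.18],112)"
```

```text
t 3.43 pos [0.4823 0.1794 0.28  ] rpy [-1.7997e+02 -1.0000e-02  1.1173e+02] F [-0.13 -0.56 -0.29] w 0.0853
now-frame [ 0.0018 -0.0028  0.1   ] rotvec [-0.03 -0.01 -0.27] after-turn frame [ 0.0018 -0.0028  0.1   ]
```

```bash

python3 -m crank '0.085 0.002 -0.003 0.01 0 0 0;0.085 0 0 0.02 0 0 0;0.085 0 0 0.02 0 0 0;0.085 0 0 0.02 0 0 0;0.085 0 0 0.015 0 0 0;0.085 0 0 0.01 0 0 0;0.085 0 0 0.005 0 0 0;0.085 0 0 0 0 0 0'
python3 -m crank '0.02 0 0 0 0 0 0;0.02 0 0 0 0 0 0;0.02 0 0 0 0 0 0;0.02 0 0 0 0 0 0;0.02 0 0 0 0 0 0;0.02 0 0 0 0 0 0;0.02 0 0 0 0 0 0;0.02 0 0 0 0 0 0' 60
python3 -c "
from h import *
delta([.479,.18,.18],112)"
```

```text
clock: 4.1
position: [0.4784, 0.1803, 0.1794]
tool_rot: [-3.14, -0.0, 1.948]
force: [-1.1, 0.7, 0.0]
grip_width: 0.0848
finger_force: 0.0
clock: 4.77
position: [0.4792, 0.1804, 0.1808]
tool_rot: [3.141, 0.0, 1.948]
force: [-1.3, -0.7, 6.4]
grip_width: 0.0252
finger_force: 58.5
t 4.77 pos [0.4792 0.1804 0.1808] rpy [1.7995e+02 1.0000e-02 1.1162e+02] F [-1.28 -0.72  6.42] w 0.0252
now-frame [-0.0003 -0.0003  0.0008] rotvec [ 0.05  0.01 -0.38] after-turn frame [-0.0003 -0.0003  0.0008]
```

```bash

python3 -m crank '0.02 0 0 -0.005 0 0 0;0.02 0 0 -0.015 0 0 0;0.02 0 0 -0.025 0 0 0;0.02 0 0 -0.025 0 0 0;0.02 0 0 -0.025 0 0 0;0.02 0 0 -0.025 0 0 0;0.02 0 0 -0.025 0 0 0;0.02 0 0 -0.02 0 0 0'
python3 -m crank '0.02 0 0 -0.005 0 0 0;0.02 0 0 0 0 0 0;0.02 0 0 0 0 0 0;0.02 0 0 0 0 0 0;0.02 0 0 0 0 0 0;0.02 0 0 0 0 0 0;0.02 0 0 0 0 0 0;0.02 0 0 0 0 0 0'
python3 - <<'E'
from h import *
a=cam("side");pickle.dump(a,open("f1.pkl","wb"))
im=a["pixels"][60:220,150:370,::-1]
cv2.imwrite("pics/s1.png",np.clip(cv2.resize(im,None,fx=3.6,fy=3.6,interpolation=cv2.INTER_CUBIC)*1.6,0,255).astype(np.uint8))
delta([.504,-.206,.345],85.3)
E
```

```text
clock: 5.43
position: [0.4787, 0.1804, 0.3475]
tool_rot: [3.141, 0.0, 1.949]
force: [0.7, 0.3, -1.8]
grip_width: 0.0254
finger_force: 59.4
clock: 6.1
position: [0.4788, 0.1803, 0.35]
tool_rot: [-3.141, -0.0, 1.948]
force: [0.3, 0.2, -2.5]
grip_width: 0.0252
finger_force: 59.5
t 6.15 pos [0.4789 0.1803 0.3501] rpy [-1.7998e+02 -1.0000e-02  1.1164e+02] F [ 0.19  1.55 -2.58] w 0.0251
now-frame [-0.3684 -0.1191  0.0051] rotvec [-2.000e-02 -0.000e+00  2.634e+01] after-turn frame [-0.383   0.0567  0.0051]
```

View pics/s1.png

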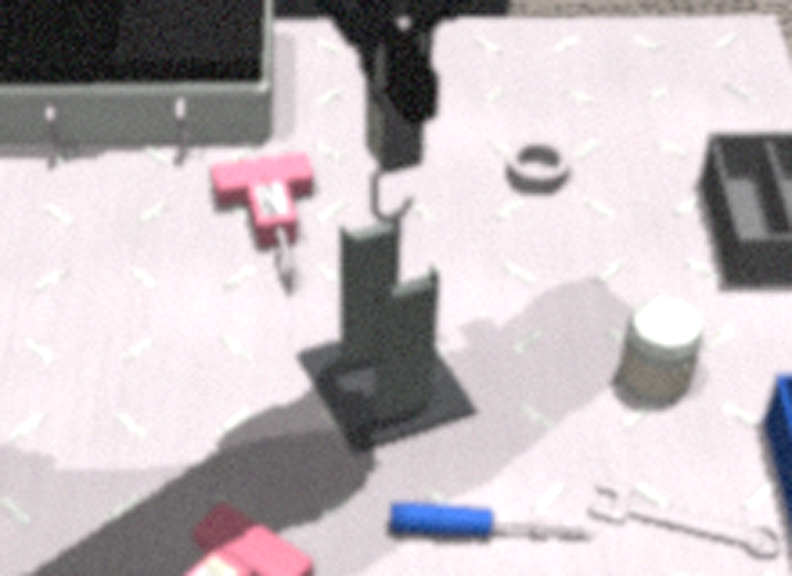

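The hook (crop 390,195) has its shank on the -x side and its point toward +x. So the scale's yaw is +22°, and I enter from the module's -x side.

```bash

python3 -m crank '0.02 -0.01 -0.003 0 0 0 0;0.02 -0.02 -0.0065 0 0 0 0;0.02 -0.03 -0.0097 0 0 0 0;0.02 -0.03 -0.0097 0 0 0 0;0.02 -0.03 -0.0097 0 0 0 0;0.02 -0.03 -0.0097 0 0 0 0;0.02 -0.03 -0.0097 0 0 0 0;0.02 -0.03 -0.0097 0 0 0 0' >/dev/null
python3 -m crank '0.02 -0.03 -0.0097 0 0 0 0;0.02 -0.03 -0.0097 0 0 0 0;0.02 -0.03 -0.0097 0 0 0 0;0.02 -0.03 -0.0097 0 0 0 0;0.02 -0.02 -0.0065 0 0 0 0;0.02 -0.012 -0.004 0 0 0 0;0.02 -0.006 -0.002 0 0 0 0;0.02 0 0 0 0 0 0' >/dev/null
python3 -m crank '0.02 0 0 0 0 0 3;0.02 0 0 0 0 0 5;0.02 0 0 0 0 0 5;0.02 0 0 0 0 0 5;0.02 0 0 0 0 0 5;0.02 0 0 0 0 0 2.3;0.02 0 0 0 0 0 1;0.02 0 0 0 0 0 0' >/dev/null
python3 - <<'E'
from h import *
delta([.5047,-.2061,.2135],85.3)
E
```

```text
t 8.15 pos [ 0.5041 -0.2043  0.3504] rpy [ 1.7999e+02 -1.0000e-02  8.5430e+01] F [ 0.27  0.48 -2.07] w 0.0252
now-frame [-0.0018  0.0007  0.1369] rotvec [ 0.01 -0.01  0.13] after-turn frame [-0.0017  0.0008  0.1369]
```

```bash

python3 -m crank '0.02 -0.002 0.001 0.01 0 0 0;0.02 0 0 0.022 0 0 0;0.02 0 0 0.025 0 0 0;0.02 0 0 0.025 0 0 0;0.02 0 0 0.025 0 0 0;0.02 0 0 0.015 0 0 0;0.02 0 0 0.01 0 0 0;0.02 0 0 0.005 0 0 0'
python3 -m crank '0.02 0 0 0 0 0 0;0.02 0 0 0 0 0 0;0.02 0 0 0 0 0 0;0.02 0 0 0 0 0 0;0.02 0 0 0 0 0 0;0.02 0 0 0 0 0 0;0.02 0 0 0 0 0 0;0.02 0 0 0 0 0 0' >/dev/null
python3 - <<'E'
from h import *
a=cam("side");pickle.dump(a,open("f2.pkl","wb"))
x0,y0=220,170
im=a["pixels"][y0:y0+130,x0:x0+130,::-1]
cv2.imwrite("pics/s2.png",np.clip(cv2.resize(im,None,fx=4.6,fy=4.6,interpolation=cv2.INTER_CUBIC)*1.6,0,255).astype(np.uint8))
delta([.5495,-.2098,.2135],85.3)
b=cam("top"); save(b,"top2.png")
E
```

```text
clock: 8.82
position: [0.5043, -0.2074, 0.2117]
tool_rot: [-3.14, -0.001, 1.491]
force: [0.5, 0.1, -2.3]
grip_width: 0.0253
finger_force: 59.2
t 9.53 pos [ 0.5048 -0.2077  0.2134] rpy [180.     0.    85.33] F [ 0.27  0.   -2.06] w 0.0253
now-frame [ 0.0015  0.0447 -0.0001] rotvec [0.   0.   0.03] after-turn frame [ 0.0016  0.0447 -0.0001]
```

View pics/s2.png

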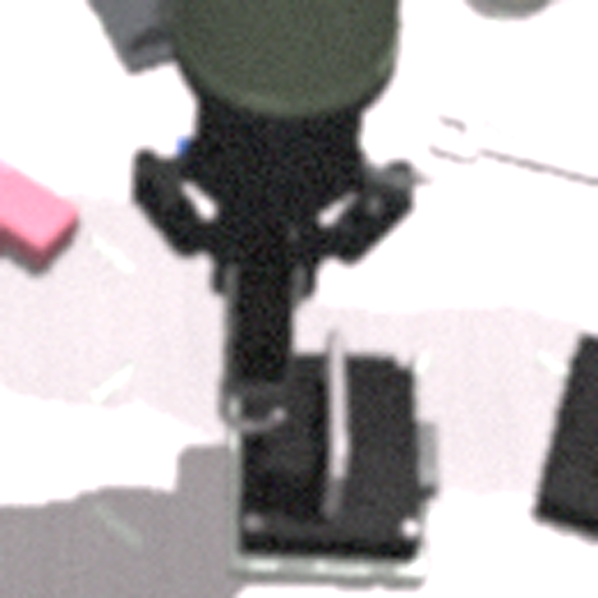

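The hook (bottom at crop (255,428), tip at (280,413)) hangs left of the bail (340,340 to 335,510). I'll check the predicted hook against these pixels.

```bash
python3 - <<'E'
from h import *
a=pickle.load(open("f2.pkl","rb"))
T=np.array([.5048,-.2077,.2134]); y=np.radians(-4.7); ex=np.array([np.cos(y),np.sin(y),0]); ez=np.array([0,0,1])
seat=T-ez*(.0255+.125)
pts=[seat-ez*.003, seat+.015*ex+.015*ez, seat-.016*ex+.02*ez]
for n,p in zip(("bottom","tip","shank"),pts):
    uv=cv2.projectPoints(p[None],cv2.Rodrigues(np.array(a["R"]))[0],np.array(a["t"]),a["K"],np.array(a["distortion"]))[0][0,0]
    print(n,((uv-[220,170]+.5)*4.6).round())
E
```

```text
bottom [251. 429.]
tip [280. 413.]
shank [224. 406.]
```

The prediction matches to within a pixel or so. Now I move the hook under the bail.

```bash

python3 -m crank '0.02 0.0015 0.004 0 0 0 0;0.02 0 0.007 0 0 0 0;0.02 0 0.008 0 0 0 0;0.02 0 0.008 0 0 0 0;0.02 0 0.008 0 0 0 0;0.02 0 0.006 0 0 0 0;0.02 0 0.003 0 0 0 0;0.02 0 0.0007 0 0 0 0'
python3 -m crank '0.02 0 0 -0.002 0 0 0;0.02 0 0 -0.004 0 0 0;0.02 0 0 -0.005 0 0 0;0.02 0 0 -0.005 0 0 0;0.02 0 0 -0.005 0 0 0;0.02 0 0 -0.004 0 0 0;0.02 0 0 -0.003 0 0 0;0.02 0 0 -0.002 0 0 0'
python3 -m crank '0.02 0 0 -0.002 0 0 0;0.02 0 0 -0.002 0 0 0;0.02 0 0 -0.002 0 0 0;0.02 0 0 -0.002 0 0 0;0.02 0 0 -0.002 0 0 0;0.02 0 0 -0.002 0 0 0;0.02 0 0 0 0 0 0;0.02 0 0 0 0 0 0'
python3 -c "
from h import *
delta([.5495,-.2098,.2135],85.3)"
```

```text
clock: 10.25
position: [0.55, -0.2097, 0.2131]
tool_rot: [-3.141, -0.0, 1.49]
force: [-0.4, 0.1, -3.0]
grip_width: 0.0252
finger_force: 59.4
clock: 10.92
position: [0.5495, -0.2099, 0.2439]
tool_rot: [3.141, 0.0, 1.489]
force: [-0.2, 0.1, -1.6]
grip_width: 0.0251
finger_force: 59.4
clock: 11.58
position: [0.5494, -0.2098, 0.2553]
tool_rot: [-3.142, -0.0, 1.489]
force: [0.5, 0.1, -3.3]
grip_width: 0.0255
finger_force: 59.1
t 11.58 pos [ 0.5494 -0.2098  0.2553] rpy [-180.     -0.     85.34] F [ 0.45  0.06 -3.31] w 0.0255
now-frame [0.     0.0001 0.0418] rotvec [-0.   -0.    0.04] after-turn frame [0.     0.0001 0.0418]
```

```bash
cat >> h.py <<'E'
def rise(n=3):
    b=pickle.load(open("f2.pkl","rb")); o=[]
    def q(f):
        uv,P,c=cloud(f); c0=np.array([.5495,-.21]); d=P[:,:2]-c0
        m=(abs(d[:,0])<.04)&(d[:,1]<-.03)&(d[:,1]>-.055)&(P[:,2]>.03)&(P[:,2]<.085)
        mb=(abs(d[:,0])<.012)&(d[:,1]<-.008)&(d[:,1]>-.035)&(P[:,2]>.085)&(P[:,2]<.15)
        return np.median(P[m,2]),np.median(P[mb,2])
    b0=q(b)
    for _ in range(n): o.append(q(cam("side")))
    s=telemetry.observe()
    print("rise mm cover,bail",((np.median(o,0)-b0)*1000).round(1),"F",np.round(s["force"],2),"tcp",np.round(s["position"],4),"t",s["clock"])
E
python3 -c "
from h import *
rise(2)"
python3 -m crank '0.02 0 0 -0.001 0 0 0;0.02 0 0 -0.001 0 0 0;0.02 0 0 -0.001 0 0 0;0.02 0 0 -0.001 0 0 0;0.02 0 0 -0.001 0 0 0;0.02 0 0 -0.001 0 0 0;0.02 0 0 -0.001 0 0 0;0.02 0 0 -0.001 0 0 0' >/dev/null
python3 -c "
from h import *
rise(2)"
```

```text
rise mm cover,bail [-0.   0.2] F [ 1.17  0.15 -3.64] tcp [ 0.5494 -0.2098  0.2552] t 11.6833
rise mm cover,bail [0.  0.6] F [ 0.1  -0.66 -4.51] tcp [ 0.5495 -0.2098  0.2634] t 12.45
```

```bash

python3 -m crank '0.02 0 0 -0.001 0 0 0;0.02 0 0 -0.0015 0 0 0;0.02 0 0 -0.0015 0 0 0;0.02 0 0 -0.0015 0 0 0;0.02 0 0 -0.0015 0 0 0;0.02 0 0 -0.0015 0 0 0;0.02 0 0 -0.001 0 0 0;0.02 0 0 -0.0005 0 0 0' >/dev/null
python3 -c "
from h import *
rise(2)"
```

```text
rise mm cover,bail [0.1 1. ] F [ 0.24 -0.29 -7.14] tcp [ 0.5494 -0.2098  0.2733] t 13.2167
```

```bash

python3 -m crank '0.02 0 0 -0.001 0 0 0;0.02 0 0 -0.0015 0 0 0;0.02 0 0 -0.0015 0 0 0;0.02 0 0 -0.0015 0 0 0;0.02 0 0 -0.0015 0 0 0;0.02 0 0 -0.0015 0 0 0;0.02 0 0 -0.001 0 0 0;0.02 0 0 -0.0005 0 0 0' >/dev/null
python3 -c "
from h import *
rise(2)"
```

```text
rise mm cover,bail [-0.1  0.4] F [-0.61  0.05 -8.13] tcp [ 0.5494 -0.2099  0.2833] t 13.9833
```

```bash

python3 -m crank '0.02 0 0 -0.001 0 0 0;0.02 0 0 -0.0015 0 0 0;0.02 0 0 -0.0015 0 0 0;0.02 0 0 -0.0015 0 0 0;0.02 0 0 -0.0015 0 0 0;0.02 0 0 -0.0015 0 0 0;0.02 0 0 -0.001 0 0 0;0.02 0 0 -0.0005 0 0 0' >/dev/null
python3 -c "
from h import *
rise(2)"
```

```text
rise mm cover,bail [-0.1  0.2] F [ 0.57  0.84 -9.22] tcp [ 0.5494 -0.2098  0.2933] t 14.75
```

```bash

python3 -m crank '0.02 0 0 -0.001 0 0 0;0.02 0 0 -0.0015 0 0 0;0.02 0 0 -0.0015 0 0 0;0.02 0 0 -0.0015 0 0 0;0.02 0 0 -0.0015 0 0 0;0.02 0 0 -0.0015 0 0 0;0.02 0 0 -0.001 0 0 0;0.02 0 0 -0.0005 0 0 0' >/dev/null
python3 -c "
from h import *
rise(2)"
```

```text
rise mm cover,bail [3.  2.5] F [  0.59   0.7  -10.54] tcp [ 0.5495 -0.2098  0.3034] t 15.5167
```

```bash

python3 -m crank '0.02 0 0 -0.0005 0 0 0;0.02 0 0 -0.001 0 0 0;0.02 0 0 -0.001 0 0 0;0.02 0 0 -0.0015 0 0 0;0.02 0 0 -0.001 0 0 0;0.02 0 0 -0.001 0 0 0;0.02 0 0 -0.0005 0 0 0;0.02 0 0 -0.0005 0 0 0' >/dev/null
python3 - <<'E'
from h import *
rise(3)
a=cam("side");pickle.dump(a,open("f3.pkl","wb"))
im=a["pixels"][170:300,220:350,::-1]
cv2.imwrite("pics/s3.png",np.clip(cv2.resize(im,None,fx=4.6,fy=4.6,interpolation=cv2.INTER_CUBIC)*1.6,0,255).astype(np.uint8))
uv,P,c=cloud(a); d=P[:,:2]-[.5495,-.21]
m=(abs(d[:,0])<.045)&(abs(d[:,1])<.055)&(P[:,2]>.04)&(P[:,2]<.07)
A=np.c_[d[m],np.ones(m.sum())]; print("cover plane",np.linalg.lstsq(A,P[m,2],rcond=None)[0])
E
```

```text
rise mm cover,bail [9.4 9.7] F [  0.1   -0.19 -10.11] tcp [ 0.5494 -0.2098  0.3103] t 16.3333
cover plane [0.01309288 0.01593255 0.05482003]
```

View pics/s3.png

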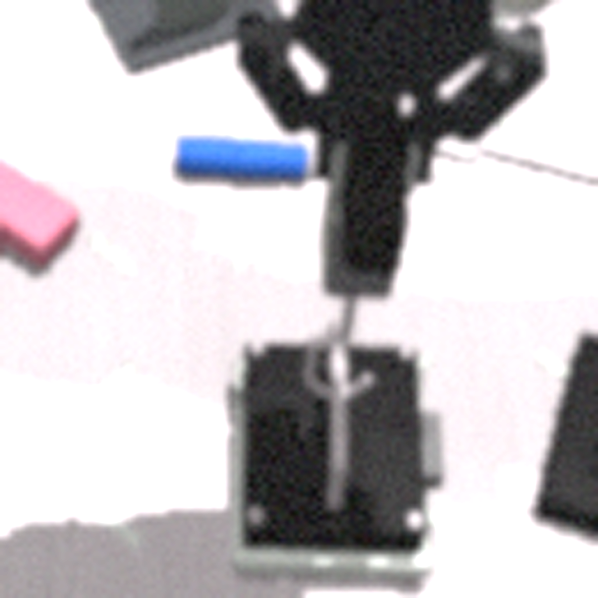

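The module hangs from the hook (crop 340,380) about 9.8 mm up and level to about 1°. I hold it still.

```bash
Z='0.02 0 0 0 0 0 0'
python3 -m crank '0.02 0 0 0 0 0 0;0.02 0 0 0 0 0 0;0.02 0 0 0 0 0 0;0.02 0 0 0 0 0 0;0.02 0 0 0 0 0 0;0.02 0 0 0 0 0 0;0.02 0 0 0 0 0 0;0.02 0 0 0 0 0 0' >/dev/null
python3 -c "
from h import *
rise(1)"
python3 -m crank '0.02 0 0 0 0 0 0;0.02 0 0 0 0 0 0;0.02 0 0 0 0 0 0;0.02 0 0 0 0 0 0;0.02 0 0 0 0 0 0;0.02 0 0 0 0 0 0;0.02 0 0 0 0 0 0;0.02 0 0 0 0 0 0' >/dev/null
python3 -m crank '0.02 0 0 0 0 0 0;0.02 0 0 0 0 0 0;0.02 0 0 0 0 0 0;0.02 0 0 0 0 0 0;0.02 0 0 0 0 0 0;0.02 0 0 0 0 0 0;0.02 0 0 0 0 0 0;0.02 0 0 0 0 0 0' >/dev/null
python3 -c "
from h import *
rise(1)"
python3 -m crank '0.02 0 0 0 0 0 0;0.02 0 0 0 0 0 0;0.02 0 0 0 0 0 0;0.02 0 0 0 0 0 0;0.02 0 0 0 0 0 0;0.02 0 0 0 0 0 0;0.02 0 0 0 0 0 0;0.02 0 0 0 0 0 0' >/dev/null
python3 -m crank '0.02 0 0 0 0 0 0;0.02 0 0 0 0 0 0;0.02 0 0 0 0 0 0;0.02 0 0 0 0 0 0;0.02 0 0 0 0 0 0;0.02 0 0 0 0 0 0;0.02 0 0 0 0 0 0;0.02 0 0 0 0 0 0' >/dev/null
python3 -c "
from h import *
rise(2)
a=cam('side')
def bar(f):
    uv,P,c=cloud(f); d=P[:,:2]-[.5495,-.21]
    m=(abs(d[:,0])<.02)&(abs(d[:,1])<.06)&(P[:,2]>.092)&(P[:,2]<.115); 
    return P[m].mean(0).round(4)
    
print(bar(pickle.load(open('f2.pkl','rb'))),bar(a))"
```

```text
rise mm cover,bail [9.2 9.5] F [  0.47   0.84 -10.31] tcp [ 0.5494 -0.2099  0.3103] t 17.1
rise mm cover,bail [9.  9.6] F [-0.77 -0.54 -9.72] tcp [ 0.5494 -0.2098  0.3103] t 18.4833
rise mm cover,bail [9.  9.1] F [-0.53 -0.2  -9.57] tcp [ 0.5494 -0.2098  0.3103] t 19.9167
[ 0.5488 -0.2106  0.0993] [ 0.5479 -0.2176  0.1072]
```

```bash

python3 -m crank '0.02 0 0 0.0005 0 0 0;0.02 0 0 0.001 0 0 0;0.02 0 0 0.001 0 0 0;0.02 0 0 0.001 0 0 0;0.02 0 0 0.001 0 0 0;0.02 0 0 0.001 0 0 0;0.02 0 0 0.0005 0 0 0;0.02 0 0 0.0005 0 0 0' >/dev/null
python3 -m crank '0.02 0 0 0.0005 0 0 0;0.02 0 0 0.0005 0 0 0;0.02 0 0 0.0005 0 0 0;0.02 0 0 0.0005 0 0 0;0.02 0 0 0.0005 0 0 0;0.02 0 0 0.001 0 0 0;0.02 0 0 0.001 0 0 0;0.02 0 0 0.001 0 0 0' >/dev/null
python3 -c "
from h import *
rise(1)"
python3 -m crank '0.02 0 0 0.002 0 0 0;0.02 0 0 0.003 0 0 0;0.02 0 0 0.004 0 0 0;0.02 0 0 0.005 0 0 0;0.02 0 0 0.005 0 0 0;0.02 0 0 0.005 0 0 0;0.02 0 0 0.005 0 0 0;0.02 0 0 0.005 0 0 0' >/dev/null
python3 -c "
from h import *
rise(1)
delta([.5495,-.2098,.2135],85.3)"
```

```text
rise mm cover,bail [1.  1.3] F [ 0.27  0.55 -9.4 ] tcp [ 0.5494 -0.2098  0.298 ] t 21.35
rise mm cover,bail [-0.1  0. ] F [ 2.19 -1.6  -8.  ] tcp [ 0.5493 -0.2098  0.263 ] t 22.0667
t 22.07 pos [ 0.5493 -0.2098  0.263 ] rpy [-1.7997e+02 -1.0000e-02  8.5330e+01] F [ 2.19 -1.6  -8.  ] w 0.0251
now-frame [0.     0.0002 0.0495] rotvec [-0.03 -0.01  0.03] after-turn frame [0.     0.0002 0.0495]
```

```bash

python3 -m crank '0.02 0 0 0.003 0 0 0;0.02 0 0 0.003 0 0 0;0.02 0 0 0.003 0 0 0;0.02 0 0 0.003 0 0 0;0.02 0 0 0.003 0 0 0;0.02 0 0 0.001 0 0 0;0.02 0 0 0 0 0 0;0.02 0 0 0 0 0 0' 
python3 -m crank '0.02 0 0 0.004 0 0 0;0.02 0 0 0.004 0 0 0;0.02 0 0 0.004 0 0 0;0.02 0 0 0.004 0 0 0;0.02 0 0 0.002 0 0 0;0.02 0 0 0 0 0 0;0.02 0 0 0 0 0 0;0.02 0 0 0 0 0 0' 
python3 - <<'E'
from h import *
a=cam("side");pickle.dump(a,open("f4.pkl","wb"))
im=a["pixels"][170:300,220:350,::-1]
cv2.imwrite("pics/s4.png",np.clip(cv2.resize(im,None,fx=4.6,fy=4.6,interpolation=cv2.INTER_CUBIC)*1.6,0,255).astype(np.uint8))
delta([.5495,-.2098,.2135],85.3)
E
```

```text
clock: 22.73
position: [0.5494, -0.2099, 0.2483]
tool_rot: [-3.141, -0.0, 1.489]
force: [1.1, 0.1, -1.9]
grip_width: 0.0253
finger_force: 60.3
clock: 23.4
position: [0.5495, -0.2099, 0.2305]
tool_rot: [3.141, 0.0, 1.489]
force: [-0.1, -0.5, -2.0]
grip_width: 0.025
finger_force: 60.4
t 23.45 pos [ 0.5495 -0.2098  0.2305] rpy [179.99   0.    85.34] F [-0.31  0.43 -2.26] w 0.0252
now-frame [ 0.    -0.     0.017] rotvec [0.02 0.   0.04] after-turn frame [ 0.    -0.     0.017]
```

View pics/s4.png

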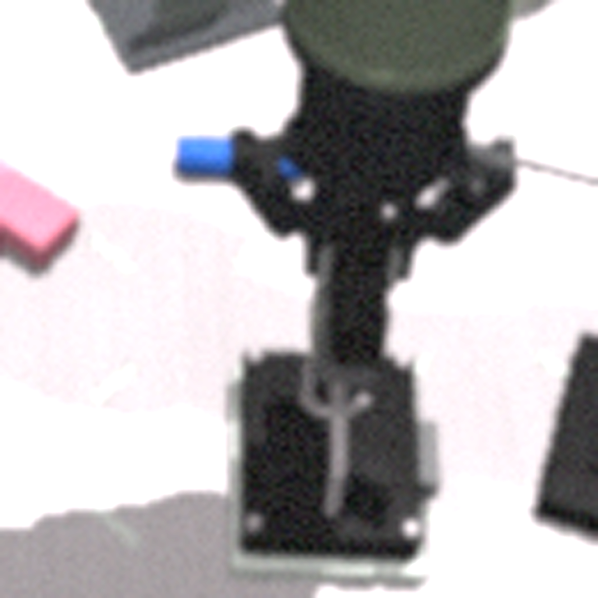

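The module is back on the bench, and the slack hook (crop 335,405) is free under the bar. I lower to mid-gap and back out.

```bash

python3 -m crank '0.02 0 0 0.003 0 0 0;0.02 0 0 0.004 0 0 0;0.02 0 0 0.004 0 0 0;0.02 0 0 0.003 0 0 0;0.02 0 0 0.002 0 0 0;0.02 0 0 0.001 0 0 0;0.02 0 0 0 0 0 0;0.02 0 0 0 0 0 0' 
python3 -m crank '0.02 0 -0.002 0 0 0 0;0.02 0 -0.005 0 0 0 0;0.02 0 -0.007 0 0 0 0;0.02 0 -0.008 0 0 0 0;0.02 0 -0.008 0 0 0 0;0.02 0 -0.008 0 0 0 0;0.02 0 -0.005 0 0 0 0;0.02 0 -0.002 0 0 0 0' 
python3 - <<'E'
from h import *
a=cam("side")
def rect(p):
    r=cv2.minAreaRect((p[:,:2]*1000).astype(np.float32)); return np.round(r[0],1),np.round(r[1],1),round(r[2],1)
for f in (pickle.load(open("f2.pkl","rb")),a):
    uv,P,c=cloud(f); d=P[:,:2]-[.5495,-.21]
    m=(abs(d[:,0])<.02)&(abs(d[:,1])<.06)&(P[:,2]>.092)&(P[:,2]<.115); print(rect(P[m]))
    m=(abs(d[:,0])<.08)&(abs(d[:,1])<.08)&(P[:,2]>.036)&(P[:,2]<.056)&((P[:,0]>.52)|(P[:,1]<-.24)); print(rect(P[m]), P[m].mean(0).round(4))
delta([.4788,.1803,.35],111.64)
E
```

```text
clock: 24.12
position: [0.5495, -0.2098, 0.2133]
tool_rot: [-3.142, -0.0, 1.489]
force: [-0.5, 0.1, -1.4]
grip_width: 0.0253
finger_force: 60.4
clock: 24.78
position: [0.5036, -0.2063, 0.2135]
tool_rot: [-3.141, 0.0, 1.489]
force: [-0.6, -0.2, -2.1]
grip_width: 0.025
finger_force: 60.4
(array([ 548.8, -208.5]), array([86.4,  7.7]), 84.9)
(array([ 555.4, -211.9]), array([125.3, 107.1]), 82.8) [ 0.5578 -0.2207  0.0448]
(array([ 548.9, -210.8]), array([90.4,  7.8]), 85.5)
(array([ 555.6, -209.8]), array([126.8, 107.6]), 83.5) [ 0.5579 -0.2202  0.0448]
t 24.83 pos [ 0.5038 -0.2063  0.2135] rpy [-1.800e+02  2.000e-02  8.531e+01] F [-0.07 -0.58 -2.62] w 0.0254
now-frame [ 0.3833 -0.0565 -0.1366] rotvec [-1.000e-02  2.000e-02 -2.633e+01] after-turn frame [ 0.3686  0.1193 -0.1365]
```

The module is back within about 1 mm and 1° of where it stood. Now I return the scale.

```bash

python3 -m crank '0.02 0 0 -0.008 0 0 0;0.02 0 0 -0.018 0 0 0;0.02 0 0 -0.024 0 0 0;0.02 0 0 -0.024 0 0 0;0.02 0 0 -0.024 0 0 0;0.02 0 0 -0.02 0 0 0;0.02 0 0 -0.013 0 0 0;0.02 0 0 -0.0055 0 0 0' >/dev/null
python3 -m crank '0.02 0.01 -0.0015 0 0 0 0;0.02 0.02 -0.003 0 0 0 0;0.02 0.03 -0.0045 0 0 0 0;0.02 0.03 -0.0045 0 0 0 0;0.02 0.03 -0.0045 0 0 0 0;0.02 0.03 -0.0045 0 0 0 0;0.02 0.03 -0.0045 0 0 0 0;0.02 0.03 -0.0045 0 0 0 0' >/dev/null
python3 -m crank '0.02 0.03 -0.0045 0 0 0 0;0.02 0.03 -0.0045 0 0 0 0;0.02 0.03 -0.0045 0 0 0 0;0.02 0.03 -0.0045 0 0 0 0;0.02 0.025 -0.0037 0 0 0 0;0.02 0.016 -0.0023 0 0 0 0;0.02 0.009 -0.0013 0 0 0 0;0.02 0.003 -0.0005 0 0 0 0' >/dev/null
python3 -m crank '0.02 0 0 0 0 0 -3;0.02 0 0 0 0 0 -5;0.02 0 0 0 0 0 -5;0.02 0 0 0 0 0 -5;0.02 0 0 0 0 0 -5;0.02 0 0 0 0 0 -2.3;0.02 0 0 0 0 0 -1;0.02 0 0 0 0 0 0' >/dev/null
python3 -c "
from h import *
delta([.4788,.1803,.1808],111.64)"
```

```text
t 27.5 pos [0.4787 0.1793 0.3495] rpy [-1.7997e+02  1.0000e-02  1.1157e+02] F [ 0.1  -0.49 -1.79] w 0.0252
now-frame [0.0009 0.0006 0.1687] rotvec [-0.03  0.01 -0.07] after-turn frame [0.0009 0.0005 0.1687]
```

```bash

python3 -m crank '0.02 0.001 0.0005 0.008 0 0 0;0.02 0 0 0.02 0 0 0;0.02 0 0 0.025 0 0 0;0.02 0 0 0.025 0 0 0;0.02 0 0 0.025 0 0 0;0.02 0 0 0.025 0 0 0;0.02 0 0 0.015 0 0 0;0.02 0 0 0.008 0 0 0' 
python3 -m crank '0.02 0 0 0.005 0 0 0;0.02 0 0 0.004 0 0 0;0.02 0 0 0.003 0 0 0;0.02 0 0 0.002 0 0 0;0.02 0 0 0.0015 0 0 0;0.02 0 0 0.001 0 0 0;0.02 0 0 0 0 0 0;0.02 0 0 0 0 0 0' 
python3 -c "
from h import *
delta([.4788,.1803,.1808],111.64)"
```

```text
clock: 28.17
position: [0.4777, 0.1808, 0.1964]
tool_rot: [-3.139, -0.0, 1.947]
force: [0.0, 0.1, -2.6]
grip_width: 0.0249
finger_force: 60.2
clock: 28.83
position: [0.4788, 0.1814, 0.1825]
tool_rot: [3.141, 0.0, 1.948]
force: [0.6, 0.1, -2.4]
grip_width: 0.0252
finger_force: 60.2
t 28.83 pos [0.4788 0.1814 0.1825] rpy [179.98   0.   111.63] F [ 0.57  0.09 -2.35] w 0.0252
now-frame [-0.001  -0.0004  0.0017] rotvec [ 0.02  0.   -0.01] after-turn frame [-0.001  -0.0004  0.0017]
```

```bash

python3 -m crank '0.02 -0.001 0 0.0005 0 0 0;0.02 0 0 0.0005 0 0 0;0.02 0 0 0.0005 0 0 0;0.02 0 0 0.0003 0 0 0;0.02 0 0 0 0 0 0;0.02 0 0 0 0 0 0;0.02 0 0 0 0 0 0;0.02 0 0 0 0 0 0' 
python3 -m crank '0.03 0 0 0 0 0 0;0.035 0 0 0 0 0 0;0.045 0 0 0 0 0 0;0.055 0 0 0 0 0 0;0.07 0 0 0 0 0 0;0.08 0 0 0 0 0 0;0.085 0 0 0 0 0 0;0.085 0 0 0 0 0 0' 
python3 -m crank '0.085 0 0 0 0 0 0;0.085 0 0 -0.005 0 0 0;0.085 0 0 -0.01 0 0 0;0.085 0 0 -0.02 0 0 0;0.085 0 0 -0.025 0 0 0;0.085 0 0 -0.03 0 0 0;0.085 0 0 -0.03 0 0 0;0.085 0 0 -0.02 0 0 0' 
python3 -m crank '0.085 -0.03 0 0 0 0 0;0.085 -0.03 0 0 0 0 0;0.085 -0.03 0 0 0 0 0;0.085 -0.03 0 0 0 0 0;0.085 -0.03 0 0 0 0 0;0.085 -0.03 0 0 0 0 0;0.085 -0.02 0 0 0 0 0;0.085 0 0 0 0 0 0' >/dev/null
python3 - <<'E'
from h import *
a=cam("side");b=cam("top")
im=np.hstack([a["pixels"][60:310,150:400],b["pixels"][70:320,90:340]])[...,::-1]
cv2.imwrite("pics/end.png",np.clip(cv2.resize(im,None,fx=1.6,fy=1.6,interpolation=cv2.INTER_CUBIC)*1.5,0,255).astype(np.uint8))
for f in(a,b):
    uv,P,c=cloud(f); m=(np.hypot(*(P[:,:2]-[.479,.18]).T)<.08)&(P[:,2]>.183)&(P[:,2]<.21)
    if m.sum()>5: print(cv2.minAreaRect((P[m,:2]*1000).astype(np.float32)),np.median(P[m,2]),m.sum())
E
```

```text
clock: 29.5
position: [0.4792, 0.1803, 0.1808]
tool_rot: [3.141, 0.0, 1.948]
force: [-1.8, -2.3, 6.4]
grip_width: 0.0253
finger_force: 61.6
clock: 30.17
position: [0.4791, 0.1804, 0.1805]
tool_rot: [-3.142, -0.0, 1.948]
force: [-0.2, 0.5, 0.3]
grip_width: 0.0849
finger_force: 0.0
clock: 30.83
position: [0.4792, 0.1809, 0.3242]
tool_rot: [3.139, -0.0, 1.949]
force: [-0.3, -1.0, 0.2]
grip_width: 0.0852
finger_force: 0.0
((476.38873291015625, 180.40533447265625), (26.44279670715332, 101.38766479492188), 21.46757698059082) 0.19502583517369151 243
((479.76043701171875, 181.2139434814453), (27.36054039001465, 101.1631088256836), 21.683019638061523) 0.19459154061381495 302
```

View pics/end.png

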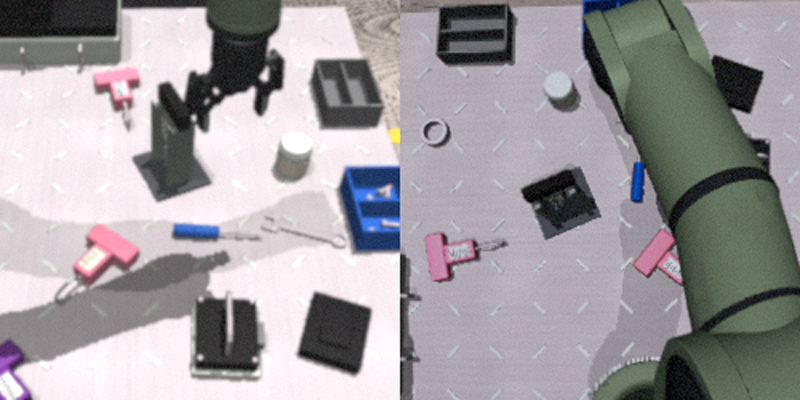

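The end picture shows the scale hanging level in its stand (left half 175,105; right half 550,185), the module at (228,335), the bystanders unmoved and the gripper clear.

```bash
python3 -c "
from workcell import bot
print(bot.job_done())"
```

```text
the job is handed in; nothing more can be done
None
```

The job is handed in: the module hung still about 9–10 mm clear for over 3 s, was set back within about 1 mm of where it stood, and the scale is back across both uprights, about 31 s in all.

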